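# Nest the pudding moulds by metal and size

## Task

Put the washed pudding moulds away in two nests, all upside down as they stand now: the three silver-grey ones in the middle of the blue board and the two copper ones in the middle of the dark wooden board. In each nest put down the smallest first and cover it with the next larger, so that every rim sits flat on its board. Leave the jar, the timer and the ramekin standing where they are.

Things in the scene. Friction and masses are not known exactly. Their poses are not given: they have to be found in the camera images.
- steel_large: Large silver-grey pudding mould: a plain round cup of bare metal, standing upside down (closed flat end up, open rim down). Outside diameter 68 mm at the rim, narrowing evenly to 62 mm at the closed end, 60 mm tall; wall 3 mm, so 62 mm wide inside at the rim, closed end 4 mm thick; about 90 g. Origin: centre of the rim plane, on the surface it stands on; z axis up towards the closed end. Round, so its yaw means nothing.
- steel_medium: Medium silver-grey pudding mould: a plain round cup of bare metal, standing upside down (closed flat end up, open rim down). Outside diameter 52 mm at the rim, narrowing evenly to 47 mm at the closed end, 48 mm tall; wall 3 mm, so 46 mm wide inside at the rim, closed end 4 mm thick; about 60 g. Origin: centre of the rim plane, on the surface it stands on; z axis up towards the closed end. Round, so its yaw means nothing.
- steel_small: Small silver-grey pudding mould: a plain round cup of bare metal, standing upside down (closed flat end up, open rim down). Outside diameter 36 mm at the rim, narrowing evenly to 32 mm at the closed end, 36 mm tall; wall 3 mm, so 30 mm wide inside at the rim, closed end 4 mm thick; about 35 g. Origin: centre of the rim plane, on the surface it stands on; z axis up towards the closed end. Round, so its yaw means nothing.
- copper_large: Large copper pudding mould: a plain round cup of orange-brown copper, standing upside down (closed flat end up, open rim down). Outside diameter 68 mm at the rim, narrowing evenly to 62 mm at the closed end, 60 mm tall; wall 3 mm, so 62 mm wide inside at the rim, closed end 4 mm thick; about 90 g. Origin: centre of the rim plane, on the surface it stands on; z axis up towards the closed end. Round, so its yaw means nothing.
- copper_medium: Medium copper pudding mould: a plain round cup of orange-brown copper, standing upside down (closed flat end up, open rim down). Outside diameter 52 mm at the rim, narrowing evenly to 47 mm at the closed end, 48 mm tall; wall 3 mm, so 46 mm wide inside at the rim, closed end 4 mm thick; about 60 g. Origin: centre of the rim plane, on the surface it stands on; z axis up towards the closed end. Round, so its yaw means nothing.
- blue_board: Flat round blue plastic board, 100 mm across and 6 mm thick, fixed to the table. Origin: centre of its underside, on the table top; z up.
- wood_board: Flat round dark brown wooden board, 100 mm across and 6 mm thick, fixed to the table. Origin: centre of its underside, on the table top; z up.
- jar: Bystander: closed amber glass jar with a yellow cap, 54 mm across, 78 mm tall, loose. Origin: centre of its underside.
- timer: Bystander: red kitchen timer with a white bar knob on top, 62 mm across, 59 mm tall, loose. Origin: centre of its underside.
- ramekin: Bystander: green ramekin, open end up, 76 mm across, 42 mm tall, loose. Origin: centre of its underside.
Not all that is in view belongs to the job. Several things have the shape of the blue_board; the one meant has the colours described above.

How it is judged:
At the end, for the whole second after the job is handed in: Grey moulds on the blue board, copper ones on the wooden one, nested: all rim down, flat (tilt under 0.08 rad, rim within 3 mm of the board top), released and at rest (under 0.02 m/s); large within 15 mm, medium 20 mm, small 22 mm of the board centre (horizontal distance between steel_large and blue_board below 0.015 m and z of steel_large in the frame of blue_board between 0.003 and 0.0095 m and angle between each of steel_large, steel_medium, steel_small, copper_large, copper_medium's own z axis and vertical below 0.08 rad and linear speed of each of steel_large, steel_medium, steel_small, copper_large, copper_medium below 0.02 m/s and horizontal distance between steel_medium and blue_board below 0.02 m and z of steel_medium in the frame of blue_board between 0.003 and 0.0095 m and horizontal distance between steel_small and blue_board below 0.022 m and z of steel_small in the frame of blue_board between 0.003 and 0.0095 m and horizontal distance between copper_large and wood_board below 0.015 m and z of copper_large in the frame of wood_board between 0.003 and 0.0095 m and horizontal distance between copper_medium and wood_board below 0.02 m and z of copper_medium in the frame of wood_board between 0.003 and 0.0095 m); the robot touches nothing.
It fails at once if the jar is knocked over or shifted by more than 15 mm (distance of jar from where it was at the start of the episode above 0.015 m or angle between jar's own z axis and vertical above 0.3 rad).
It fails at once if the timer is knocked over or shifted by more than 15 mm (distance of timer from where it was at the start of the episode above 0.015 m or angle between timer's own z axis and vertical above 0.3 rad).
It fails at once if the ramekin is knocked over or shifted by more than 15 mm (distance of ramekin from where it was at the start of the episode above 0.015 m or angle between ramekin's own z axis and vertical above 0.3 rad).
It also fails if it takes over 115 s, if anything falls off the work surface, if the arm or the gripper's body presses on something with over 40 N, if the wrist force passes 120 N, or if a joint passes its speed limit or range.

## Robot

A 6-joint arm with a two-finger parallel gripper is mounted at the origin on the work surface. World frame = base frame: x ahead of the robot, y to its left, z up, the work surface at z = 0. Lengths are in m, angles in rad, forces in N, time in s.
With the tool pointing down it reaches from about 0.325 to 0.925 m from the base axis. Payload 3.1 kg.
Tool frame: the origin (TCP) lies at the very end of the fingers, on their centre line; the grasp point (between the pads) lies 19 mm behind it (robot.grasp_offset is the distance from the TCP to the grasp point, in m); z points along the fingers, y is the line along which they close (so a half turn about z gives the same grasp; the last joint's range is limited). The gripper opens to 85 mm and grips with 20 to 120 N. Pads are 22 mm wide; open, the fingers measure 114 mm over their backs; the gripper's body (76 mm by 85 mm) begins 54 mm behind the grasp point. The pads swing forward as they close: fully open they stand 13 mm farther back than shut.
Start: joints at [-1.375, 0.217, 1.613, -0, 1.311, -0.112], TCP at [0.189, -0.596, 0.199] pointing down, gripper open.
Joint ranges: [-2.75, 2.75], [-0.78, 2.1], [0.31, 2.55], [-1.13, 4.27], [0.13, 2.63], [-2.58, 2.58]. Speed limits (rad/s): [2.79, 2.79, 3.14, 3.14, 3.14, 3.14].

## Interface

Orientations are given as a 3x3 rotation matrix whose columns are the frame's x, y, z axes.
In Python, from workcell import observe, vision, ticket, robot gives the robot as it stands.
- The arm moves only by the shell command python3 -m pendant 'ROWS' [FORCE]. ROWS is JSON, one flat list of numbers, 7 for each row, row after row: the turn, a rotation vector about the tool's x, y, z in rad, then the shift along the tool's x, y, z in cm, then the closure, from -1 (fully open) to 1 (shut). In form: [ax, ay, az, dx, dy, dz, gripper, ax, ay, az, dx, dy, dz, gripper, ...]. A call has 1 to 12 rows; each row is the pose to reach, as a shift and turn from the pose commanded when the call began, along the tool's axes at that moment; what a row does not reach only later rows make up. A row lasts 1/8 s, in which the tool goes at most 62.5 mm and 10.7 degrees, less where a joint would pass 70% of its speed; a pose out of reach is approached as far as the arm can. A call with a gripper value outside its range is refused whole. The fingers move at their own pace and stop on an object; FORCE is the grip in N (left out, the last holds). Time passes only in rows, so rows that repeat a pose let the fingers close. It gives the time, the measured TCP pose, the force, the opening and the grip force at its end, in the units of the state.
- observe(): the state, without advancing time (a new reading comes with each control period).
- vision.snapshot(name): name is "side" or "top"; returns (picture, depth): 420x560x3 uint8, red, green, blue; 420x560 float32, m along the optical axis (not along the pixel's ray), 0 where there is no reading.
- vision.calibration(name): a dict with "camera_matrix" (3x3 intrinsics, pixels), "origin" and "attitude" of the camera in the world. Camera axes: x right, y up, looking along -z (the intrinsics and any distortion apply to the point x, -y, -z); pixel columns grow to the right and rows downward; lengths in m; the calibration is good to about 2 mm. A picture is of the moment at which its call begins. calibration takes no time and is no camera call.
- ticket.close_job(): hands the job in; it is judged then, once.
The state is a dict: "t": time; "qpos": joint angles; "dq": joint speeds; "joint_efforts": joint torques, N m; "ee_pos": TCP position; "ee_rot": TCP orientation; "force": force on the tool from outside, world axes, zero at the start; "ft_torque": the same for the moment, N m; "finger_gap": opening from 0.0 (shut) to 1.0 (fully open); "grip_force": force on a finger pad.
Only numpy, scipy, OpenCV 4.12 (cv2) and the standard library are available. Lean on these libraries where they do the work, as an engineer would, in place of code of your own. Each camera call takes 0.05 s, during which the arm holds its last target. There are 200 camera calls.

## Working session

There is one attempt and no reset: what is moved stays moved. The work goes in short steps, Python scripts to look and compute and a shell command to move; the robot and the scene stay as the last step left them, time stands still between calls to the robot, and variables do not carry over. Pictures are saved under pics/ and viewed, at most 14 in all, crops included, and the job is handed in when it is done.

```bash
mkdir -p pics
python3 - <<'E'
from workcell import observe, vision
import cv2
for n in("top","side"):
    p,d=vision.snapshot(n); cv2.imwrite(f"pics/{n}0.png",p[...,::-1]); c=vision.calibration(n); print(n,c)
s=observe(); print(s)
E
```

```text
top {'camera_matrix': array([[506.88557948,   0.        , 277.49392941],
       [  0.        , 506.88557948, 207.47550401],
       [  0.        ,   0.        ,   1.        ]]), 'origin': array([ 0.35695215, -0.01606113,  1.28005379]), 'attitude': array([[-0.01333323,  0.98511071, -0.17140334],
       [-0.99985843, -0.01489479, -0.00782757],
       [-0.01026404,  0.17127471,  0.98516984]])}
side {'camera_matrix': array([[381.84815658,   0.        , 281.24899135],
       [  0.        , 381.84815658, 213.69395416],
       [  0.        ,   0.        ,   1.        ]]), 'origin': array([ 0.25554522, -0.47239496,  0.64984654]), 'attitude': array([[ 0.81430313,  0.42550639, -0.3947844 ],
       [-0.58043331,  0.60016678, -0.5503608 ],
       [ 0.00275444,  0.67730654,  0.73569577]])}
{'t': 0.1, 'qpos': array([-1.37518655e+00,  2.17703687e-01,  1.61477150e+00,  5.50040320e-05,
        1.31130435e+00, -1.12206906e-01]), 'dq': array([-0.00135386, -0.00308297, -0.00214366, -0.00056138, -0.00096735,
       -0.00195402]), 'joint_efforts': array([-5.25817086e-04, -3.98075581e+01, -3.04971385e+01, -1.53714718e-04,
        4.21051984e-03,  9.65604045e-06]), 'ee_pos': array([ 0.18923908, -0.59482107,  0.19728458]), 'ee_rot': array([[ 9.53001690e-01,  3.02964751e-01, -3.72904002e-04],
       [ 3.02964835e-01, -9.52999298e-01,  2.15550953e-03],
       [ 2.97666156e-04, -2.16718102e-03, -9.99997607e-01]]), 'force': array([ 0.94590688,  0.51684885, -0.89006428]), 'ft_torque': array([ 0.01762013, -0.0430114 , -0.01036168]), 'grip_force': 0.0, 'finger_gap': 1.001462857410754}
```

View pics/top0.png

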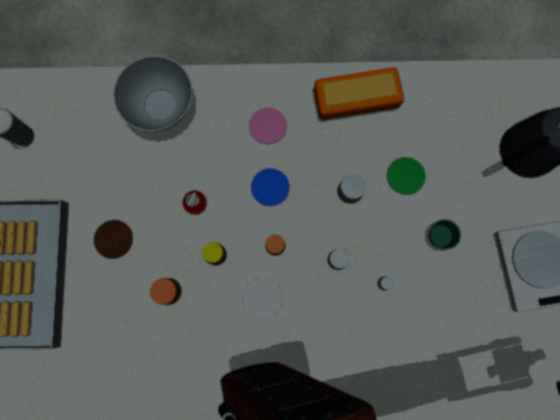

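View pics/side0.png

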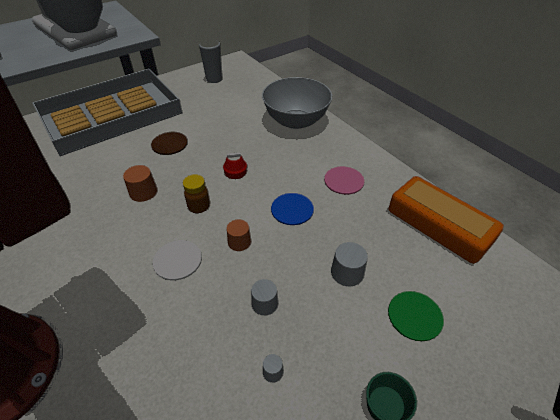

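The top view shows the grey moulds: small (386,283), medium (339,259) and large (351,187). The copper ones are medium (275,244) and large (164,291). The bystanders are jar (213,253), timer (194,202) and ramekin (443,235).
Board candidates: blue (270,187), pink (268,125), green (406,176), white (263,298), dark brown (113,239). Blue (270,187) and brown (113,239) fit by colour. I'll measure positions and confirm the boards in one crop.

```bash
cat > h.py <<'E'
import numpy as np, cv2
from workcell import observe, vision
def cast(n,u,v,z):
    c=vision.calibration(n);K=c["camera_matrix"];R=c["attitude"];o=c["origin"]
    u=np.asarray(u,float);v=np.asarray(v,float)
    d=np.stack([(u-K[0,2])/K[0,0],-(v-K[1,2])/K[1,1],-np.ones_like(u)],-1)@R.T
    return o+d*((z-o[2])/d[...,2])[...,None]
def heights(n,dep):
    c=vision.calibration(n);K=c["camera_matrix"];R=c["attitude"];o=c["origin"]
    v,u=np.mgrid[:dep.shape[0],:dep.shape[1]]
    d=np.stack([(u-K[0,2])/K[0,0],-(v-K[1,2])/K[1,1],-np.ones(u.shape)],-1)
    return (d*dep[...,None])@R.T+o
def disc(n,dep,u,v,z,r=28,tol=.006):
    "centre and diameter of the flat top at height z near pixel u,v"
    h=heights(n,dep)[...,2]
    m=((abs(h-z)<tol)&(dep>0)).astype(np.uint8)
    w=np.zeros_like(m);cv2.circle(w,(u,v),r,1,-1);m&=w
    k,l,s,_=cv2.connectedComponentsWithStats(m)
    if k<2:return None
    i=1+s[1:,4].argmax();c=max(cv2.findContours((l==i).astype(np.uint8),0,1)[0],key=cv2.contourArea)
    p=cast(n,c[:,0,0],c[:,0,1],z);(a,b),rr=cv2.minEnclosingCircle(p[:,:2].astype(np.float32)*1000)
    yy,xx=np.nonzero(l==i);q=cast(n,xx,yy,z).mean(0)
    return np.r_[q[:2],a/1000,b/1000,2*rr,np.median(h[l==i])].round(4)
E
python3 - <<'E'
from h import *
p,d=vision.snapshot("top")
for k,u,v,z in[("sS",386,283,.036),("sM",339,259,.048),("sL",351,187,.06),("cM",275,244,.048),("cL",164,291,.06),("jar",213,253,.078),("timer",194,202,.05),("ram",443,235,.042)]:
    print(k,disc("top",d,u,v,z))
hsv=cv2.cvtColor(p,cv2.COLOR_RGB2HSV)
for k,u,v in[("blue",270,187),("wood",113,239)]:
    w=np.zeros(d.shape,np.uint8);cv2.circle(w,(u,v),30,1,-1)
    m=w&(hsv[...,1]>110).astype(np.uint8)
    n_,l,s,_=cv2.connectedComponentsWithStats(m);i=1+s[1:,4].argmax();yy,xx=np.nonzero(l==i)
    q=cast("top",xx,yy,.006);print(k,q.mean(0).round(4),np.ptp(q,0).round(3),p[v,u])
cv2.imwrite("pics/c0.png",cv2.resize(p[100:320,60:480,::-1],(798,418)))
E
```

```text
sS [ 0.3846 -0.2682  0.3849 -0.2679 33.2387  0.0368]
sM [ 0.4446 -0.1538  0.4439 -0.154  47.7393  0.0491]
sL [ 6.19600e-01 -1.92200e-01  6.18900e-01 -1.91700e-01  6.45389e+01
  6.13000e-02]
cM [4.82200e-01 1.30000e-03 4.82300e-01 1.50000e-03 4.74437e+01 4.92000e-02]
cL [3.71700e-01 2.69300e-01 3.71700e-01 2.69100e-01 6.36365e+01 6.13000e-02]
jar [ 0.4607  0.15    0.4611  0.1501 48.1847  0.0793]
timer [ 0.5909  0.2018  0.5919  0.204  43.272   0.0484]
ram [ 5.02000e-01 -4.19000e-01  5.00700e-01 -4.15000e-01  7.59493e+01
  4.20000e-02]
blue [0.6333 0.0134 0.006 ] [0.098 0.098 0.   ] [  4  44 116]
wood [0.5045 0.4121 0.006 ] [0.092 0.092 0.   ] [36 17  9]
```

View pics/c0.png

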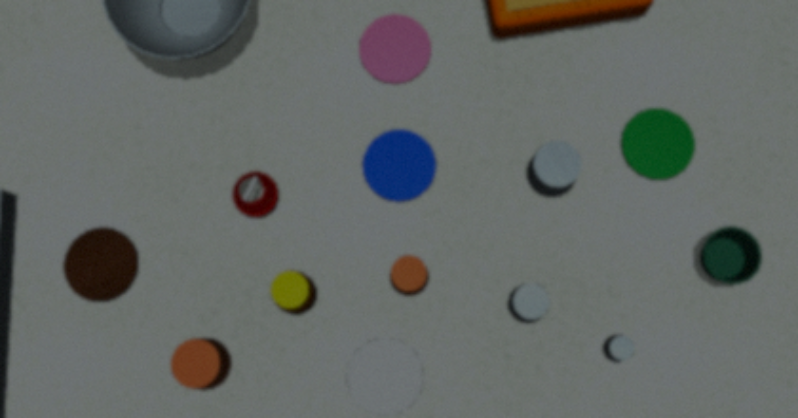

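Sizes and heights match the specification. The crop confirms blue at (400,165) and dark brown at (101,264); pink, green and white are decoys. I'll turn the tool to world axes and move above the small steel mould.

```bash
python3 -m pendant '[0,0,0.308,28.6,-25.2,0,-1, 0,0,0.308,28.6,-25.2,0,-1, 0,0,0.308,28.6,-25.2,0,-1, 0,0,0.308,28.6,-25.2,0,-1, 0,0,0.308,28.6,-25.2,4,-1, 0,0,0.308,28.6,-25.2,10,-1, 0,0,0.308,28.6,-25.2,10,-1, 0,0,0.308,28.6,-25.2,10,-1, 0,0,0.308,28.6,-25.2,10,-1]' 40; python3 -c "
from workcell import *;print(robot.grasp_offset,observe()['ee_pos'],observe()['ee_rot'])"
```

```text
t: 1.27
ee_pos: [0.386, -0.2698, 0.0993]
ee_rot: [[1.0, 0.0, 0.001], [0.0, -1.0, -0.001], [0.001, 0.001, -1.0]]
force: [0.2, -0.2, 0.0]
finger_gap: 1.0
grip_force: 0.0
0.0187 [ 0.38597714 -0.26979681  0.09931867] [[ 9.99999733e-01  8.04080136e-05  7.25955235e-04]
 [ 8.14381715e-05 -9.99998990e-01 -1.41911968e-03]
 [ 7.25840393e-04  1.41917842e-03 -9.99998730e-01]]
```

```bash
python3 -m pendant '[0,0,0,-0.1,-0.2,5,-1, 0,0,0,-0.1,-0.2,8,-1, 0,0,0,-0.1,-0.2,9.4,-1, 0,0,0,-0.1,-0.2,9.4,-1, 0,0,0,-0.1,-0.2,9.4,1, 0,0,0,-0.1,-0.2,9.4,1, 0,0,0,-0.1,-0.2,9.4,1, 0,0,0,-0.1,-0.2,9.4,1, 0,0,0,-0.1,-0.2,9.4,1, 0,0,0,-0.1,-0.2,9.4,1, 0,0,0,-0.1,-0.2,9.4,1, 0,0,0,-0.1,-0.2,9.4,1]' 40
```

```text
t: 2.78
ee_pos: [0.3846, -0.2668, 0.0044]
ee_rot: [[1.0, -0.0, -0.0], [-0.0, -1.0, 0.0], [-0.0, -0.0, -1.0]]
force: [-0.3, 0.3, 0.3]
finger_gap: -0.002
grip_force: 0.0
```

Run:
```python
from h import *
p,d=vision.snapshot("side"); cv2.imwrite("pics/s1.png",cv2.resize(p[200:420,160:440,::-1],(700,550)))
```

```text
(no output)
```

View pics/s1.png

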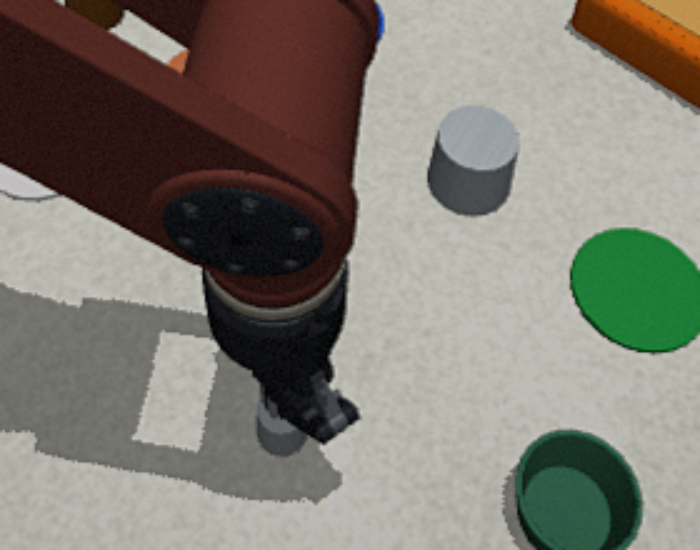

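The small mould stands upright at crop (283,425), left of the closed fingers at (330,420), so the fingers missed it. I'll compare the side view with the earlier measurement.

Run:
```python
from h import *
a=cv2.imread("pics/side0.png")
for nm,im in(("before",a),):
    print(cast("side",[272.5,263.5,349.5],[361,287,253],0).round(3))
print("small top, before",cast("side",272.5,361,.036).round(4))
print("med top",cast("side",264,287,.048).round(4),"large",cast("side",349.5,252,.06).round(4),"blue",cast("side",292.5,209,.006).round(4))
b=cv2.imread("pics/s1.png");print("now base-mid",cast("side",160+283/2.5,200+428/2.5,.018).round(4), "before mid",cast("side",272.5,369,.018).round(4),"tips",cast("side",160+328/2.5,200+430/2.5,.01).round(4))
d=vision.snapshot("top")[1];print(disc("top",d,386,283,.036))
def proj(n,P):
    c=vision.calibration(n);q=c["attitude"].T@(np.array(P)-c["origin"]);K=c["camera_matrix"];return K[0,0]*q[0]/-q[2]+K[0,2],K[1,1]*-q[1]/-q[2]+K[1,2]
print(proj("side",observe()["ee_pos"]))
```

```text
[[ 0.394 -0.256  0.   ]
 [ 0.462 -0.126  0.   ]
 [ 0.656 -0.162  0.   ]]
small top, before [ 0.3861 -0.2679  0.036 ]
med top [ 0.4476 -0.1517  0.048 ] large [ 0.621  -0.1886  0.06  ] blue [0.6309 0.0062 0.006 ]
now base-mid [ 0.3813 -0.2763  0.018 ] before mid [ 0.3824 -0.2727  0.018 ] tips [ 0.4064 -0.2921  0.01  ]
None
(np.float64(271.6673271039658), np.float64(368.3943094299907))
```

```bash
python3 -m pendant '[0,0,0,0,0,-3,1, 0,0,0,0,0,-8,1, 0,0,0,0,0,-12,1, 0,0,0,0,0,-12,1]'
python3 - <<'E'
from h import *
p,d=vision.snapshot("side"); cv2.imwrite("pics/s2.png",cv2.resize(np.clip(p[200:420,160:440,::-1]*1.8,0,255).astype('uint8'),(700,550)))
d=vision.snapshot("top")[1];print(disc("top",d,386,283,.036))
E
```

```text
t: 3.38
ee_pos: [0.3873, -0.2693, 0.1288]
ee_rot: [[1.0, -0.0, 0.007], [-0.0, -1.0, -0.006], [0.007, 0.006, -1.0]]
force: [-0.0, 0.1, -0.4]
finger_gap: -0.004
grip_force: 0.0
[ 3.767e-01 -2.542e-01  3.767e-01 -2.542e-01  2.000e-04  3.600e-02]
```

View pics/s2.png

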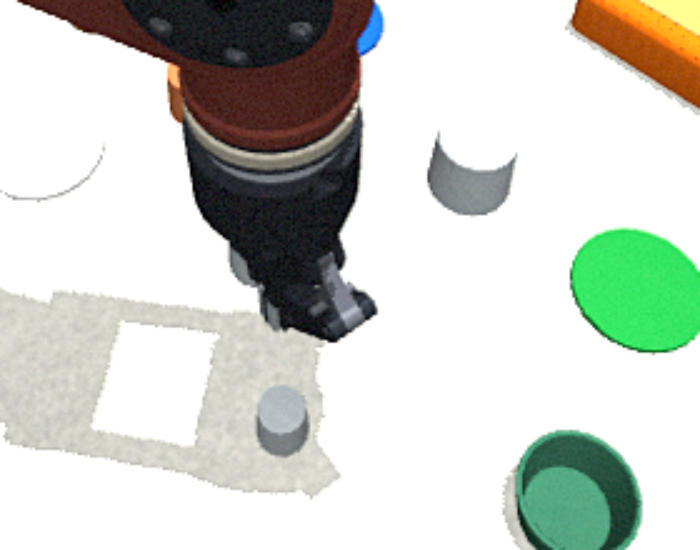

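The small mould at (283,425) hasn't moved. The fingers look spread apart, at (240,260) and (350,305), although the gap reads 0. I'll compare closure 1 with closure -1 side by side.

```bash
cat > g.py <<'E'
import sys
from h import *
p,d=vision.snapshot("side"); cv2.imwrite("pics/_%s.png"%sys.argv[1],np.clip(p[230:370,210:350,::-1]*2.,0,255).astype('uint8'))
c=vision.calibration("side");q=c["attitude"].T@(observe()["ee_pos"]-c["origin"]);K=c["camera_matrix"];print(K[0,0]*q[0]/-q[2]+K[0,2],K[1,1]*-q[1]/-q[2]+K[1,2],observe()["finger_gap"])
E
python3 g.py a; python3 -m pendant '[0,0,0,0,0,0,-1, 0,0,0,0,0,0,-1, 0,0,0,0,0,0,-1, 0,0,0,0,0,0,-1, 0,0,0,0,0,0,-1, 0,0,0,0,0,0,-1]'; python3 g.py b; python3 -c "
import cv2;a,b=cv2.imread('pics/_a.png'),cv2.imread('pics/_b.png');cv2.imwrite('pics/ab.png',cv2.resize(cv2.hconcat([a,b]),(800,400)))"
```

```text
269.6810031760239 337.0700293406853 0.0002330910913736768
t: 4.28
ee_pos: [0.3846, -0.2669, 0.1246]
ee_rot: [[1.0, -0.0, 0.0], [-0.0, -1.0, -0.0], [0.0, 0.0, -1.0]]
force: [0.5, -0.9, -0.2]
finger_gap: 1.0
grip_force: 0.0
270.41950543818166 336.81512861161957 1.0027755513433585
```

View pics/ab.png

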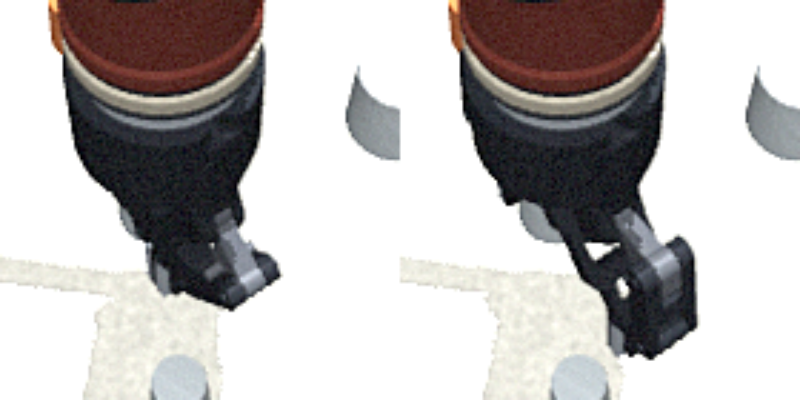

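```bash
cat > low.py <<'E'
from h import *
p,d=vision.snapshot("side");P=heights("side",d);e=observe()["ee_pos"]
m=(d>0)&(abs(P[...,0]-e[0])<.1)&(abs(P[...,1]-e[1])<.1)&(P[...,2]>.07)&(P[...,2]<.3)
Q=P[m];print(e,len(Q))
for z in np.arange(.07,.26,.01):
    s=Q[(Q[:,2]>=z)&(Q[:,2]<z+.01)]
    if len(s):print(round(z,3),len(s),s[:,:2].min(0).round(3),s[:,:2].max(0).round(3))
E
python3 low.py
```

```text
[ 0.38462227 -0.26685781  0.12457392] 2264
0.17 35 [ 0.374 -0.321] [ 0.383 -0.218]
0.18 44 [ 0.374 -0.324] [ 0.381 -0.218]
0.19 34 [ 0.374 -0.324] [ 0.379 -0.311]
0.2 14 [ 0.374 -0.323] [ 0.379 -0.311]
0.21 42 [ 0.372 -0.341] [ 0.398 -0.199]
0.22 226 [ 0.369 -0.342] [ 0.398 -0.195]
0.23 249 [ 0.368 -0.341] [ 0.397 -0.196]
0.24 207 [ 0.368 -0.34 ] [ 0.402 -0.195]
0.25 240 [ 0.365 -0.338] [ 0.396 -0.197]
```

```bash
python3 -m pendant '[0,0,0,0,0,0,1, 0,0,0,0,0,0,1, 0,0,0,0,0,0,1, 0,0,0,0,0,0,1, 0,0,0,0,0,0,1, 0,0,0,0,0,0,1]'; python3 low.py
```

```text
t: 5.12
ee_pos: [0.3846, -0.2668, 0.1245]
ee_rot: [[1.0, -0.0, 0.0], [-0.0, -1.0, -0.0], [0.0, 0.0, -1.0]]
force: [-0.7, -0.3, 1.6]
finger_gap: -0.0
grip_force: 0.0
[ 0.38458226 -0.26684658  0.12450941] 1774
0.15 3 [ 0.377 -0.274] [ 0.38  -0.274]
0.16 28 [ 0.374 -0.281] [ 0.38  -0.263]
0.17 38 [ 0.374 -0.281] [ 0.38  -0.261]
0.18 29 [ 0.374 -0.28 ] [ 0.379 -0.261]
0.19 18 [ 0.373 -0.282] [ 0.379 -0.255]
0.2 73 [ 0.372 -0.3  ] [ 0.388 -0.241]
0.21 145 [ 0.372 -0.308] [ 0.392 -0.243]
0.22 106 [ 0.368 -0.316] [ 0.383 -0.254]
0.23 81 [ 0.368 -0.326] [ 0.381 -0.259]
0.24 242 [ 0.368 -0.329] [ 0.398 -0.274]
0.25 290 [ 0.365 -0.327] [ 0.397 -0.275]
```

The depth shows the real fingertips about 32 mm above the reported TCP: shut tips at z≈0.157 against a reported 0.1245. The fingers therefore closed just above the 36 mm mould. I'll command 32 mm lower from here on.

```bash
python3 -m pendant '[0,0,0,0,0,5,-1, 0,0,0,0,0,5,-1, 0,0,0,0,0,5,-1, 0,0,0,0,0,10,-1, 0,0,0,0,0,13,-1, 0,0,0,0,0,15.3,-1, 0,0,0,0,0,15.3,-1, 0,0,0,0,0,15.3,1, 0,0,0,0,0,15.3,1, 0,0,0,0,0,15.3,1, 0,0,0,0,0,15.3,1, 0,0,0,0,0,15.3,1]' 40
```

```text
t: 6.68
ee_pos: [0.3856, -0.2678, -0.0268]
ee_rot: [[1.0, -0.0, 0.002], [-0.0, -1.0, -0.002], [0.002, 0.002, -1.0]]
force: [-0.3, 1.0, 5.7]
finger_gap: 0.389
grip_force: 39.4
```

```bash
python3 -m pendant '[0,0,0,0,0,-3,1, 0,0,0,0,0,-9,1, 0,0,0,2,-2.3,-14,1, 0,0,0,6,-6.8,-14,1, 0,0,0,10,-11.3,-14,1, 0,0,0,14,-15.9,-14,1, 0,0,0,18,-20.4,-14,1, 0,0,0,22,-24.9,-14,1, 0,0,0,24.8,-28,-14,1, 0,0,0,24.8,-28,-12,1, 0,0,0,24.8,-28,-8,1, 0,0,0,24.8,-28,-8,1]'
```

```text
t: 8.18
ee_pos: [0.6271, 0.0129, 0.0465]
ee_rot: [[1.0, -0.001, -0.011], [-0.001, -1.0, 0.001], [-0.011, -0.001, -1.0]]
force: [-0.2, 0.2, -0.5]
finger_gap: 0.395
grip_force: 40.2
```

```bash
python3 -m pendant '[0,0,0,0.05,0,0,1, 0,0,0,0.05,0,3,1, 0,0,0,0.05,0,5.5,1, 0,0,0,0.05,0,6.8,1, 0,0,0,0.05,0,7.2,1, 0,0,0,0.05,0,7.2,1, 0,0,0,0.05,0,7.2,1, 0,0,0,0.05,0,7.2,-1, 0,0,0,0.05,0,7.2,-1, 0,0,0,0.05,0,7.2,-1, 0,0,0,0.05,0,7.2,-1, 0,0,0,0.05,0,7.2,-1]'
```

```text
t: 9.68
ee_pos: [0.6331, 0.0131, -0.0205]
ee_rot: [[1.0, -0.0, -0.0], [-0.0, -1.0, 0.0], [-0.0, -0.0, -1.0]]
force: [-0.5, -1.2, -0.4]
finger_gap: 1.001
grip_force: 0.0
```

```bash
python3 -m pendant '[0,0,0,0,0,-5,-1, 0,0,0,0,0,-11,-1, 0,0,0,-3,2.7,-14,-1, 0,0,0,-7.5,6.7,-14,-1, 0,0,0,-12,10.7,-14,-1, 0,0,0,-16,14.2,-14,-1, 0,0,0,-18.9,16.7,-14,-1, 0,0,0,-18.9,16.7,-14,-1, 0,0,0,-18.9,16.7,-14,-1, 0,0,0,-18.9,16.7,-14,-1]'
python3 - <<'E'
from h import *
p,d=vision.snapshot("top")
print(disc("top",d,268,186,.042)); cv2.imwrite("pics/t3.png",cv2.resize(np.clip(p[100:320,200:420,::-1]*1.5,0,255).astype('uint8'),(550,550)))
E
```

```text
t: 10.92
ee_pos: [0.445, -0.1533, 0.1197]
ee_rot: [[1.0, 0.001, 0.0], [0.001, -1.0, 0.0], [0.0, -0.0, -1.0]]
force: [-0.3, 0.0, 0.9]
finger_gap: 0.998
grip_force: 0.0
[6.31700e-01 1.48000e-02 6.31900e-01 1.49000e-02 3.27568e+01 4.36000e-02]
```

View pics/t3.png

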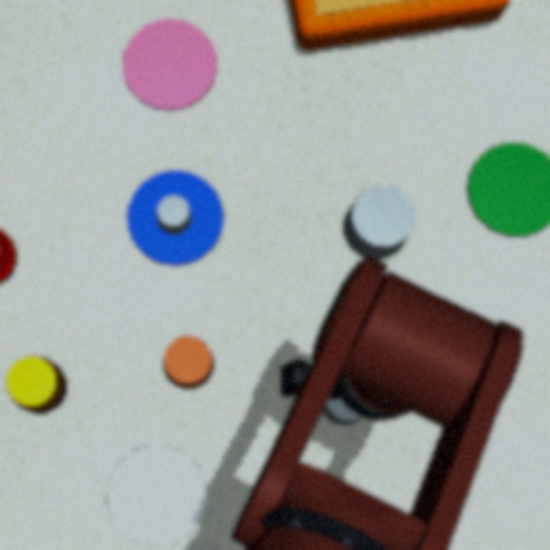

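Small mould now stands upright on the blue disc at crop (173,211), camera position (0.632, 0.015), about 2 mm off centre. Next is the medium steel mould.

```bash
python3 -m pendant '[0,0,0,0.15,0.1,5,-1, 0,0,0,0.15,0.1,10,-1, 0,0,0,0.15,0.1,13,-1, 0,0,0,0.15,0.1,14.5,-1, 0,0,0,0.15,0.1,14.5,-1, 0,0,0,0.15,0.1,14.5,1, 0,0,0,0.15,0.1,14.5,1, 0,0,0,0.15,0.1,14.5,1, 0,0,0,0.15,0.1,14.5,1, 0,0,0,0.15,0.1,14.5,1, 0,0,0,0.15,0.1,14.5,1]' 40
```

```text
t: 12.35
ee_pos: [0.4472, -0.1555, -0.0235]
ee_rot: [[1.0, -0.001, 0.003], [-0.001, -1.0, -0.001], [0.003, 0.001, -1.0]]
force: [-1.0, 0.7, 5.4]
finger_gap: 0.568
grip_force: 40.7
```

```bash
python3 -m pendant '[0,0,0,0,0,-4,1, 0,0,0,0,0,-10,1, 0,0,0,3,-2.7,-14,1, 0,0,0,7.5,-6.7,-14,1, 0,0,0,12,-10.7,-14,1, 0,0,0,16,-14.3,-14,1, 0,0,0,18.75,-16.8,-14,1, 0,0,0,18.75,-16.8,-11,1, 0,0,0,18.75,-16.8,-8,1, 0,0,0,18.75,-16.8,-8,1, 0,0,0,18.75,-16.8,-8,1, 0,0,0,18.75,-16.8,-8,1]'
```

```text
t: 13.85
ee_pos: [0.6348, 0.0128, 0.0568]
ee_rot: [[1.0, -0.0, 0.004], [-0.0, -1.0, -0.0], [0.004, 0.0, -1.0]]
force: [-0.1, -0.4, -0.0]
finger_gap: 0.566
grip_force: 42.1
```

```bash
python3 -m pendant '[0,0,0,0,0,0,1, 0,0,0,0,0,2.5,1, 0,0,0,0,0,4.5,1, 0,0,0,0,0,6,1, 0,0,0,0,0,7.2,1, 0,0,0,0,0,7.2,1, 0,0,0,0,0,7.2,1, 0,0,0,0,0,7.2,1]'
```

```text
t: 14.85
ee_pos: [0.6335, 0.0131, -0.0174]
ee_rot: [[1.0, -0.0, 0.001], [-0.0, -1.0, -0.0], [0.001, 0.0, -1.0]]
force: [0.3, -0.5, -0.1]
finger_gap: 0.566
grip_force: 41.6
```

```bash
python3 -m pendant '[0,0,0,0,0,0,-1, 0,0,0,0,0,0,-1, 0,0,0,0,0,0,-1, 0,0,0,0,0,0,-1, 0,0,0,0,0,-5,-1, 0,0,0,0,0,-11,-1, 0,0,0,-0.2,4,-14,-1, 0,0,0,-0.6,10,-14,-1, 0,0,0,-0.9,16,-14,-1, 0,0,0,-1.2,20.7,-14,-1, 0,0,0,-1.2,20.7,-14,-1, 0,0,0,-1.2,20.7,-14,-1]'
python3 - <<'E'
from h import *
p,d=vision.snapshot("top")
print(disc("top",d,268,186,.054))
E
```

```text
t: 16.35
ee_pos: [0.6209, -0.1934, 0.1223]
ee_rot: [[1.0, -0.001, -0.0], [-0.001, -1.0, 0.001], [-0.0, -0.001, -1.0]]
force: [0.0, 0.2, 0.6]
finger_gap: 0.999
grip_force: 0.0
[6.29700e-01 1.41000e-02 6.29500e-01 1.31000e-02 4.88667e+01 5.56000e-02]
```

```bash
python3 -m pendant '[0,0,0,0,0,4,-1, 0,0,0,0,0,8,-1, 0,0,0,0,0,11,-1, 0,0,0,0,0,13.5,-1, 0,0,0,0,0,14.6,-1, 0,0,0,0,0,14.6,-1, 0,0,0,0,0,14.6,1, 0,0,0,0,0,14.6,1, 0,0,0,0,0,14.6,1, 0,0,0,0,0,14.6,1, 0,0,0,0,0,14.6,1]' 40
```

```text
t: 17.77
ee_pos: [0.6232, -0.1945, -0.0211]
ee_rot: [[1.0, -0.001, 0.004], [-0.001, -1.0, -0.001], [0.004, 0.001, -1.0]]
force: [0.9, 1.6, 6.4]
finger_gap: 0.76
grip_force: 44.9
```

```bash
python3 -m pendant '[0,0,0,0,0,-4,1, 0,0,0,0,0,-10,1, 0,0,0,0.2,-4,-14,1, 0,0,0,0.5,-9,-14,1, 0,0,0,0.8,-14,-14,1, 0,0,0,1,-18.5,-14,1, 0,0,0,1.1,-20.7,-14,1, 0,0,0,1.1,-20.7,-11,1, 0,0,0,1.1,-20.7,-9,1, 0,0,0,1.1,-20.7,-9,1, 0,0,0,1.1,-20.7,-9,1, 0,0,0,1.1,-20.7,-9,1]'
python3 -m pendant '[0,0,0,0,0,0,1, 0,0,0,0,0,2.5,1, 0,0,0,0,0,4.5,1, 0,0,0,0,0,6.5,1, 0,0,0,0,0,8.2,1, 0,0,0,0,0,8.2,1, 0,0,0,0,0,8.2,1, 0,0,0,0,0,8.2,1]'
```

```text
t: 19.27
ee_pos: [0.6334, 0.0125, 0.0679]
ee_rot: [[1.0, -0.001, 0.003], [-0.001, -1.0, -0.0], [0.003, 0.0, -1.0]]
force: [-0.3, -1.0, -0.6]
finger_gap: 0.759
grip_force: 45.0
t: 20.27
ee_pos: [0.6322, 0.0131, -0.0157]
ee_rot: [[1.0, -0.0, 0.0], [-0.0, -1.0, -0.0], [0.0, 0.0, -1.0]]
force: [-0.4, 0.1, 0.1]
finger_gap: 0.762
grip_force: 46.3
```

```bash
python3 -m pendant '[0,0,0,0,0,0,-1, 0,0,0,0,0,0,-1, 0,0,0,0,0,0,-1, 0,0,0,0,0,0,-1, 0,0,0,0,0,-5,-1, 0,0,0,0,0,-11,-1, 0,0,0,-3,0.3,-14,-1, 0,0,0,-9,0.8,-14,-1, 0,0,0,-14.8,1.35,-14,-1, 0,0,0,-14.8,1.35,-14,-1, 0,0,0,-14.8,1.35,-14,-1, 0,0,0,-14.8,1.35,-14,-1]'
python3 - <<'E'
from h import *
p,d=vision.snapshot("top")
print(disc("top",d,268,186,.066))
cv2.imwrite("pics/t4.png",cv2.resize(np.clip(p[100:320,80:380,::-1]*1.5,0,255).astype('uint8'),(750,550)))
E
```

```text
t: 21.78
ee_pos: [0.4866, -0.0006, 0.1257]
ee_rot: [[1.0, -0.0, 0.003], [-0.0, -1.0, -0.0], [0.003, 0.0, -1.0]]
force: [-0.4, 1.1, -0.0]
finger_gap: 0.996
grip_force: 0.0
[6.32200e-01 1.38000e-02 6.28900e-01 1.49000e-02 6.30636e+01 6.76000e-02]
```

View pics/t4.png

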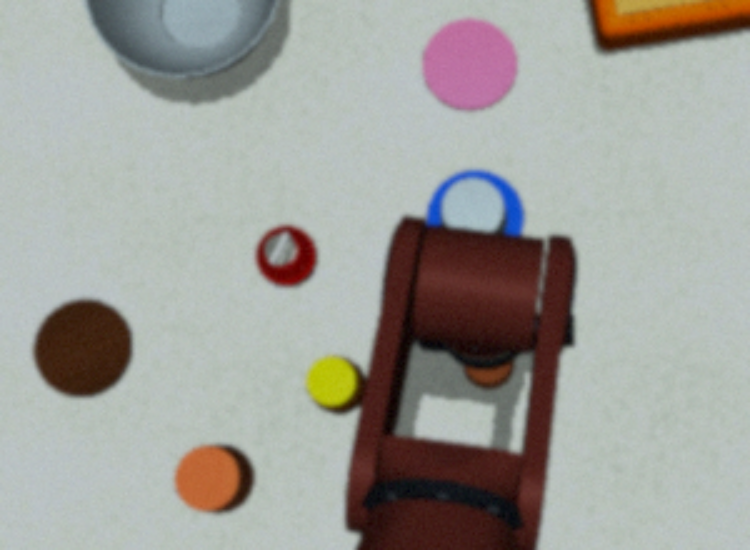

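The large grey mould sits flat over the nest (top at 0.0676, with the usual +1.3 mm bias) at crop (473,205) on the blue board. Now the copper medium.

```bash
python3 -m pendant '[0,0,0,0,0,5,-1, 0,0,0,0,0,10,-1, 0,0,0,0,0,13,-1, 0,0,0,0,0,15,-1, 0,0,0,0,0,15,-1, 0,0,0,0,0,15,-1, 0,0,0,0,0,15,1, 0,0,0,0,0,15,1, 0,0,0,0,0,15,1, 0,0,0,0,0,15,1, 0,0,0,0,0,15,1]' 40
```

```text
t: 23.2
ee_pos: [0.4852, -0.0005, -0.024]
ee_rot: [[1.0, -0.0, 0.002], [-0.0, -1.0, -0.0], [0.002, 0.0, -1.0]]
force: [-1.3, 0.9, 5.2]
finger_gap: 0.565
grip_force: 40.7
```

```bash
python3 -m pendant '[0,0,0,0,0,-4,1, 0,0,0,0,0,-10,1, 0,0,0,0,-1,-14,1, 0,0,0,0.3,-6,-15,1, 0,0,0,0.6,-12,-15,1, 0,0,0,0.9,-18,-15,1, 0,0,0,1.3,-24,-15,1, 0,0,0,1.6,-30,-15,1, 0,0,0,1.9,-36,-15,1, 0,0,0,2.2,-41.1,-15,1, 0,0,0,2.2,-41.1,-12,1, 0,0,0,2.2,-41.1,-9,1]'
python3 -m pendant '[0,0,0,0,0,0,1, 0,0,0,0,0,0,1, 0,0,0,0,0,3,1, 0,0,0,0,0,6,1, 0,0,0,0,0,8,1, 0,0,0,0,0,8.2,1, 0,0,0,0,0,8.2,1, 0,0,0,0,0,8.2,1]'
```

```text
t: 24.7
ee_pos: [0.5062, 0.4119, 0.0644]
ee_rot: [[1.0, 0.002, 0.001], [0.002, -1.0, 0.001], [0.001, -0.001, -1.0]]
force: [-0.7, -0.2, -0.6]
finger_gap: 0.562
grip_force: 42.0
t: 25.7
ee_pos: [0.5072, 0.4113, -0.016]
ee_rot: [[1.0, -0.0, 0.002], [-0.0, -1.0, 0.001], [0.002, -0.001, -1.0]]
force: [-0.7, -0.3, -0.3]
finger_gap: 0.56
grip_force: 42.0
```

```bash
python3 -m pendant '[0,0,0,0,0,0.1,1, 0,0,0,0,0,0.1,-1, 0,0,0,0,0,0.1,-1, 0,0,0,0,0,0.1,-1, 0,0,0,0,0,0.1,-1, 0,0,0,0,0,-5,-1, 0,0,0,0,0,-11,-1, 0,0,0,-3,3.2,-14,-1, 0,0,0,-7,7.5,-14,-1, 0,0,0,-11,11.8,-14,-1, 0,0,0,-13.3,14.3,-14,-1, 0,0,0,-13.3,14.3,-14,-1]'
python3 -m pendant '[0,0,0,0,0,0,-1, 0,0,0,0,0,0,-1]'
python3 - <<'E'
from h import *
p,d=vision.snapshot("top")
print(disc("top",d,113,237,.054),disc("top",d,113,237,.054,tol=.012))
E
```

```text
t: 27.2
ee_pos: [0.3712, 0.2662, 0.1219]
ee_rot: [[1.0, -0.001, -0.001], [-0.001, -1.0, -0.001], [-0.001, 0.001, -1.0]]
force: [0.8, 0.5, -0.3]
finger_gap: 0.998
grip_force: 0.0
t: 27.45
ee_pos: [0.3744, 0.2686, 0.123]
ee_rot: [[1.0, 0.0, 0.001], [0.0, -1.0, 0.001], [0.001, -0.001, -1.0]]
force: [0.4, 0.7, -0.4]
finger_gap: 0.996
grip_force: 0.0
[ 0.5036  0.4111  0.5038  0.4107 49.9755  0.0553] [ 0.5026  0.4101  0.5024  0.4094 53.0851  0.0551]
```

```bash
python3 -m pendant '[0,0,0,0,0,4,-1, 0,0,0,0,0,8,-1, 0,0,0,0,0,11,-1, 0,0,0,0,0,13.5,-1, 0,0,0,0,0,14.6,-1, 0,0,0,0,0,14.6,-1, 0,0,0,0,0,14.6,1, 0,0,0,0,0,14.6,1, 0,0,0,0,0,14.6,1, 0,0,0,0,0,14.6,1, 0,0,0,0,0,14.6,1]' 40
```

```text
t: 28.88
ee_pos: [0.3747, 0.2685, -0.0218]
ee_rot: [[1.0, -0.0, 0.003], [-0.0, -1.0, 0.001], [0.003, -0.001, -1.0]]
force: [-1.1, -0.5, 6.1]
finger_gap: 0.738
grip_force: 44.5
```

```bash
python3 -m pendant '[0,0,0,0,0,-4,1, 0,0,0,0,0,-10,1, 0,0,0,3,-3.2,-14,1, 0,0,0,7,-7.5,-14,1, 0,0,0,11,-11.8,-14,1, 0,0,0,13.2,-14.2,-14,1, 0,0,0,13.2,-14.2,-12,1, 0,0,0,13.2,-14.2,-9,1, 0,0,0,13.2,-14.2,-9,1, 0,0,0,13.2,-14.2,-9,1, 0,0,0,13.2,-14.2,-9,1]'
python3 -m pendant '[0,0,0,0,0,0,1, 0,0,0,0,0,2.5,1, 0,0,0,0,0,4.5,1, 0,0,0,0,0,6.5,1, 0,0,0,0,0,8.2,1, 0,0,0,0,0,8.2,1, 0,0,0,0,0,8.2,1, 0,0,0,0,0,8.2,1]'
```

```text
t: 30.25
ee_pos: [0.5061, 0.4101, 0.0683]
ee_rot: [[1.0, -0.0, 0.002], [-0.0, -1.0, 0.001], [0.002, -0.001, -1.0]]
force: [0.5, 0.2, -0.1]
finger_gap: 0.734
grip_force: 45.3
t: 31.25
ee_pos: [0.5051, 0.4096, -0.0158]
ee_rot: [[1.0, -0.0, -0.0], [-0.0, -1.0, -0.0], [-0.0, 0.0, -1.0]]
force: [-0.6, 0.1, -1.3]
finger_gap: 0.736
grip_force: 47.7
```

```bash
python3 -m pendant '[0,0,0,0,0,0,-1, 0,0,0,0,0,0,-1, 0,0,0,0,0,0,-1, 0,0,0,0,0,0,-1, 0,0,0,0,0,-5,-1, 0,0,0,0,0,-11,-1, 0,0,0,-4,5,-16,-1, 0,0,0,-9,10,-18,-1, 0,0,0,-13,14,-18,-1, 0,0,0,-13,14,-18,-1, 0,0,0,-13,14,-18,-1, 0,0,0,-13,14,-18,-1]'
python3 - <<'E'
from h import *
p,d=vision.snapshot("top")
for a in[(113,235,.066),(268,186,.066),(213,253,.078),(194,202,.05),(443,235,.042)]:print(disc("top",d,*a))
cv2.imwrite("pics/t5.png",cv2.resize(np.clip(p[100:320,80:380,::-1]*1.5,0,255).astype('uint8'),(750,550)))
E
```

```text
t: 32.75
ee_pos: [0.3761, 0.2703, 0.165]
ee_rot: [[1.0, -0.0, 0.001], [-0.0, -1.0, 0.001], [0.001, -0.001, -1.0]]
force: [-0.0, 0.7, 0.4]
finger_gap: 0.999
grip_force: 0.0
[ 0.5029  0.4106  0.502   0.4094 64.2915  0.0675]
[6.28800e-01 1.44000e-02 6.28300e-01 1.50000e-02 6.38573e+01 6.75000e-02]
[ 0.461   0.1499  0.461   0.1498 48.7088  0.0793]
[ 0.5913  0.2025  0.5919  0.204  43.2604  0.0494]
[ 5.01600e-01 -4.19300e-01  5.00700e-01 -4.15200e-01  7.56066e+01
  4.17000e-02]
```

View pics/t5.png

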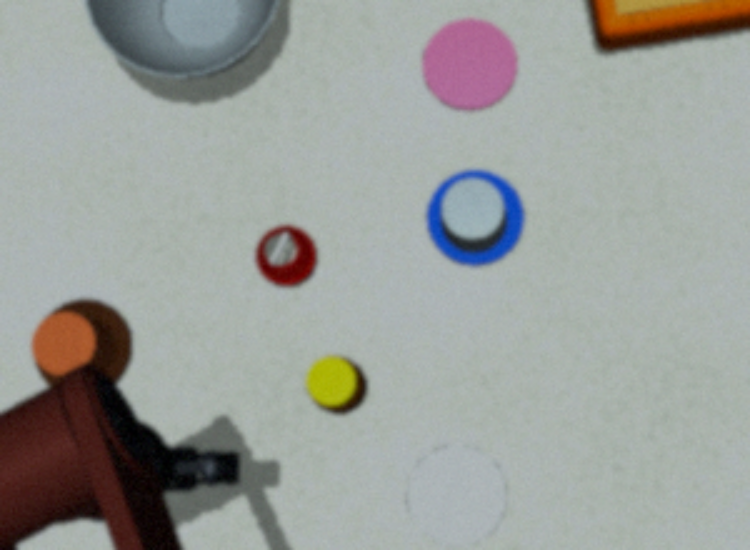

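Both nests are flat: the grey one at crop (473,208) on blue and the copper one at (66,343) on wood, each within about 5 mm of its board centre. The bystanders haven't moved. Handing in.

```bash
python3 -c "
from workcell import ticket;print(ticket.close_job())"
```

```text
the job is handed in; nothing more can be done
None
```

I handed the job in at about 33 s; the hand-in call gave no verdict, but the last picture shows both nests flat and within about 5 mm of their board centres, with the jar, timer and ramekin where they were.

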